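# Pack the table-saw service caddy

## Robot

A 6-joint arm with a two-finger parallel gripper is mounted at the origin on a cart in front of the work surface, level with it; the furniture and walls round the work are solid. World frame = base frame: x ahead of the robot, y to its left, z up, the work surface at z = 0. Lengths are in mm, angles in rad, forces in N, time in s.
With the tool pointing down it reaches from about 425 to 950 mm from the base axis. Payload 14.7 kg.
Tool frame: the origin (TCP) lies on the centre line of the jaws, within the pads' length; the fingertips stand 8 mm ahead of it and the grasp point (between the pads) lies 11 mm behind it; z points along the fingers, y is the line along which they close (so a half turn about z gives the same grasp; the last joint's range is limited). The gripper opens to 85 mm and grips with 20 to 120 N. Pads are 22 mm wide; open, the fingers measure 114 mm over their backs; the gripper's body (76 mm by 85 mm) begins 54 mm behind the grasp point. The pads swing forward as they close: fully open they stand 13 mm farther back than shut.
Start: joints at [1.12, 0.48, 1.596, -0, 1.065, -0.047], TCP at [255.371, 597.727, 239.297] pointing down, gripper open.
Joint ranges: [-2.75, 2.75], [-0.82, 2.05], [0.23, 2.67], [-1.56, 4.7], [0.09, 2.69], [-2.92, 2.92]. Speed limits (rad/s): [1.89, 1.89, 2.39, 3.01, 3.01, 3.01].

## Interface

Orientations are given as a unit quaternion [w, x, y, z].
In Python, from cell import sense, grab_frame, get_calibration, sign_off gives the robot as it stands. The module is installed in compiled form; this text tells all that it offers.
- The arm moves only by the shell command python3 -m jog 'ROWS'. ROWS is a JSON object whose one key "deltas" holds a list of rows, each a list of 3 entries, a list of its own where there are three numbers: the shift along the world's x, y, z in m, then the turn, a rotation vector about the world's x, y, z in rad, then the opening, from 0 (shut) to 1 (fully open). In form: {"deltas": [[[tx, ty, tz], [ax, ay, az], gripper], ...]}. A call has 1 to 8 rows; each row shifts and turns the commanded pose from where the row before left it; what a row does not reach is not made up. A row lasts 1/12 s, in which the tool goes at most 41.7 mm and 7.16 degrees, less where a joint would pass 70% of its speed; a pose out of reach is approached as far as the arm can. A call is refused whole if a number of a shift passes 0.0417 or a number of a turn 0.125, either way. A call with a gripper value outside its range is refused whole. The fingers move at their own pace and stop on an object; the grip force is fixed at half the most. Time passes only in rows, so rows that do not move let the fingers close. It gives the time, the measured TCP pose, the force, the opening and the grip force at its end, in the units of the state.
- sense(): the state, without advancing time (a new reading comes with each control period).
- grab_frame(name): name is "side" or "top"; returns (picture, depth): 384x512x3 uint8, red, green, blue; 384x512 float32, mm along the optical axis (not along the pixel's ray), 0 where there is no reading.
- get_calibration(name): a dict with "fx", "fy", "cx", "cy" (pixels), "k1" (the pictures are not rectified: a ray, as slopes to the right and down, at radius r is drawn at 1 + k1 r^2 times it, then the intrinsics apply), "position" and "orientation" of the camera in the world. Camera axes: x right, y down, z forward; pixel columns grow to the right and rows downward; lengths in mm; the calibration is good to about 2 mm. A picture is of the moment at which its call begins. get_calibration takes no time and is no camera call.
- sign_off(): hands the job in; it is judged then, once.
The state is a dict: "t": time; "joints": joint angles; "joint_vel": joint speeds; "effort": joint torques, N m; "ee_pos": TCP position; "orientation": TCP orientation; "ft_force": force on the tool from outside, world axes, zero at the start; "ft_torque": the same for the moment, N m; "grip_width": finger opening in mm; "grip_force": force on a finger pad.
Only numpy, scipy, OpenCV 4.12 (cv2) and the standard library are available. Lean on these libraries where they do the work, as an engineer would, in place of code of your own. Each camera call takes 0.05 s, during which the arm holds its last target. There are 200 camera calls.

## Task

Pack the caddy for servicing the table saw, each thing resting fully down in the insert made for it: the blue spray can of dry lubricant upright in the tall black cup, the steel saw-blade flange flat on the block with its hole over the upright spindle, the green-lidded wax tin (the one in front of or beside the caddy, not the spare far off at the right end of the bench) flat in the round recess, and the black star knob in the grey square bin with its stud still pointing up. The glue bottle and the roll of masking tape belong to the glue bench, not to the saw: leave them standing where they are.

Things in the scene. Friction and masses are not known exactly. Their poses are not given: they have to be found in the camera images.
- spray_can: Blue spray can with a red cap, standing upright, to be packed: 53 mm across, 192 mm tall in all; straight body up to 170 mm, then a 26 mm wide cap. About 0.36 kg. Origin: centre of its underside; z up; round, so yaw does not matter.
- flange: Saw-blade arbor flange of bare steel lying flat, to be packed: a disc 70 mm across and 8 mm thick with a hub 44 mm across that rises on it to 17 mm; a bore at least 20 mm wide goes right through the middle. About 0.38 kg; take it by the hub. Origin: centre of its underside; z up; round.
- wax_tin: Round tin of paste wax, cream with a dark green lid (part of it, does not come off), to be packed: 70 mm across (lid edge 72), 43 mm tall. (A like tin at the far right end of the bench, out of reach, is not meant.) About 0.31 kg. Origin: centre of its underside; z up; round.
- knob: Black five-lobe star knob standing on its lobes with the threaded stud up, to be packed: lobes 48 mm across and 22 mm high, on them a collar 18 mm across up to 32 mm, then a stud 8 mm across up to 55 mm. Collar and stud stand 2 mm to the +y side of the origin. About 0.06 kg. Origin: middle of its underside; z (along the stud) up.
- can_cup: Tall black round cup on a foot plate, for the spray can: 76 mm across inside; inner floor 10 mm above the origin, rim 76 mm above it. Fixed; 103 mm square base; next in the caddy's row 106 mm away along its y. Yaw of the caddy, within 0.15 rad (x points away from the robot). Caddy walls 26 mm high. Origin: centre of its underside, 6 mm above the bench.
- spindle: Wood block 20 mm high with an upright steel spindle, for the flange: spindle 10 mm across, straight to 24 mm above the block's top, then a cone to 34 mm. Seat: the block's top. Fixed; 103 mm square base; next in the caddy's row 106 mm away along its y. Yaw of the caddy, within 0.15 rad (x points away from the robot). Caddy walls 26 mm high. Origin: centre of its underside, 6 mm above the bench.
- dish: Pale wood block 20 mm high with a shallow round recess at its centre, for the wax tin: recess 88 mm across and 8 mm deep, its floor 12 mm above the origin. Fixed; 103 mm square base; next in the caddy's row 106 mm away along its y. Yaw of the caddy, within 0.15 rad (x points away from the robot). Caddy walls 26 mm high. Origin: centre of its underside, 6 mm above the bench.
- bin: Square open bin of grey plastic, for the star knob: 86 mm square inside, walls 24 mm high, floor 6 mm above the origin. Fixed; 103 mm square base; next in the caddy's row 106 mm away along its y. Yaw of the caddy, within 0.15 rad (x points away from the robot). Caddy walls 26 mm high. Origin: centre of its underside, 6 mm above the bench.
- glue_bottle: Look-alike that stays on the bench: white glue bottle with an orange nozzle, standing, 62 mm across, 205 mm tall. Origin: underside, 2 mm from the centre; z up.
- tape_roll: Look-alike that stays on the bench: roll of masking tape lying flat, 99 mm across, 36 mm high, open in the middle. Origin: centre of its underside; z up.
Things that resemble listed ones, but are neither listed nor needed, are in the scene too. Leave any purple look-alike of the wax_tin alone.

How it is judged:
By the outcome, as a careful person would: the job done as asked, in the order asked, and still so for the second after the job is handed in, with the robot touching nothing.
It also fails if it takes over 115 s, if anything falls off the work surface, if the arm or the gripper's body presses on something with over 40 N, if the wrist force passes 120 N, or if a joint passes its speed limit or range.

## Working session

There is one attempt and no reset: what is moved stays moved. The work goes in short steps, Python scripts to look and compute and a shell command to move; the robot and the scene stay as the last step left them, time stands still between calls to the robot, and variables do not carry over. Pictures are saved under pics/ and viewed, at most 14 in all, crops included, and the job is handed in when it is done.

```bash
mkdir -p pics; cat > h.py <<'E'
import numpy as np,cv2,json
from cell import sense,grab_frame,get_calibration
from scipy.spatial.transform import Rotation as R
def cal(n):
    c=get_calibration(n);K=np.array([[c['fx'],0,c['cx']],[0,c['fy'],c['cy']],[0,0,1.]]);q=c['orientation']
    return K,np.array([c['k1'],0,0,0,0.]),np.array(c['position']),R.from_quat([q[1],q[2],q[3],q[0]]).as_matrix()
def rays(n,uv):
    K,d,p,M=cal(n);x=cv2.undistortPoints(np.float64(uv).reshape(-1,1,2),K,d)[:,0]
    return p,np.c_[x,np.ones(len(x))]@M.T
def onz(n,uv,z):
    p,r=rays(n,uv);return p+r*((z-p[2])/r[:,2])[:,None]
def cloud(n,dep):
    h,w=dep.shape;u,v=np.meshgrid(np.arange(w),np.arange(h))
    p,r=rays(n,np.c_[u.ravel(),v.ravel()]);P=p+r*dep.reshape(-1,1);P[dep.ravel()<=0]=np.nan
    return P.reshape(h,w,3)
def save(name,im,s=1): cv2.imwrite('pics/'+name,cv2.resize(im[:,:,::-1],None,fx=s,fy=s,interpolation=cv2.INTER_CUBIC))
E
python3 - <<'E'
from h import *
for n in('side','top'):
    im,d=grab_frame(n);save(n+'0.png',im,1.5);np.savez(n+'0.npz',im=im,d=d)
    c=get_calibration(n);print(n,c,(d>0).mean())
print(sense())
E
```

```text
side {'fx': 384.2125955876883, 'fy': 384.2125955876883, 'cx': 252.37438107084023, 'cy': 197.17522917698645, 'k1': 0.014602526800926103, 'position': array([  586.92432925, -1147.29271599,   639.69457684]), 'orientation': array([-0.5149859 ,  0.85690938,  0.01279989, -0.01822056])} 0.98876953125
top {'fx': 349.9162593787394, 'fy': 349.9162593787394, 'cx': 260.8649927986391, 'cy': 190.2497117291502, 'k1': -0.06872344213588932, 'position': array([ 298.1133604 ,  -24.61556105, 1025.13720426]), 'orientation': array([-0.07433151,  0.7149605 , -0.69148792,  0.07176878])} 0.9960378011067709
{'t': 0.1, 'joints': array([ 1.12039265e+00,  4.80778701e-01,  1.59681988e+00, -1.34428362e-06,
        1.06511873e+00, -4.66375145e-02]), 'joint_vel': array([ 0.00034406, -0.0008686 , -0.00100965, -0.00130878, -0.00205611,
       -0.00059709]), 'effort': array([ 1.37418214e-03, -9.52252507e+01, -4.31046045e+01,  6.67648806e-05,
        5.14282758e-03, -3.75550496e-05]), 'ee_pos': array([255.2154103 , 597.39352549, 238.72699349]), 'orientation': array([-1.37746553e-04,  2.00514171e-01,  9.79690641e-01, -5.45197807e-04]), 'ft_force': array([-0.15392222, -0.5803958 ,  0.3566421 ]), 'ft_torque': array([0.00358708, 0.02867279, 0.05052139]), 'grip_force': 0.0, 'grip_width': 85.45888375019989}
```

View pics/top0.png

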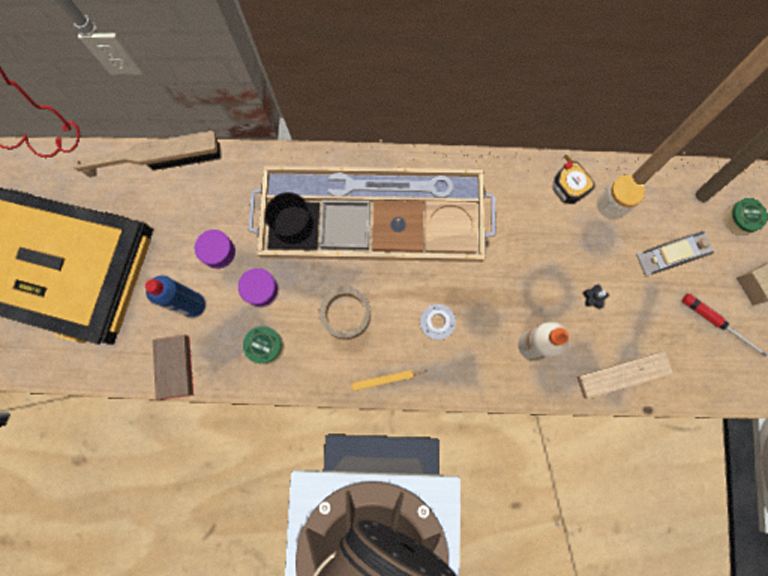

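View pics/side0.png

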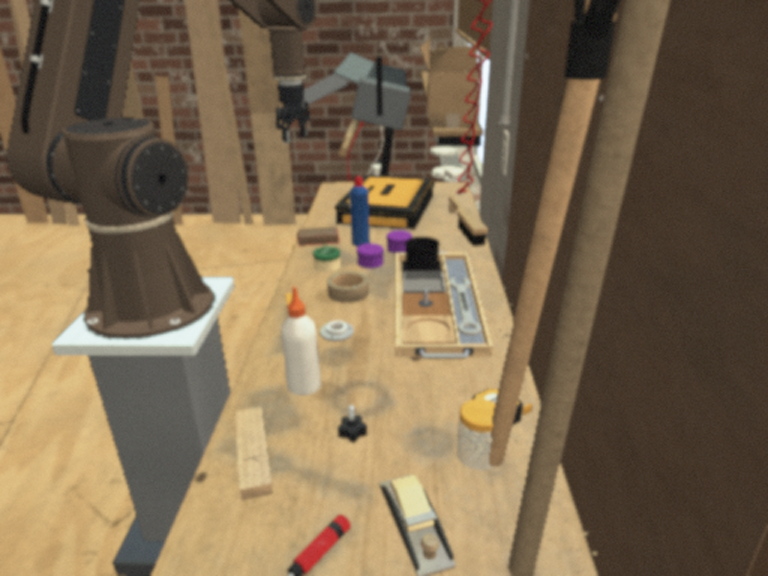

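The top view (1.5x pixels) shows the can at (175,297), flange (438,322), green tin (262,345), and knob (596,295). The caddy inserts are the cup (291,218), bin (346,225), spindle (398,225) and dish (450,228).
Possible mix-ups:
- **Tin:** the spare green one at (750,215) and purple ones at (214,248) and (257,287).
- **Can:** the glue bottle at (545,340).
- **Flange:** the tape roll at (345,313).

I choose the green tin at (262,345), then blue can, small grey flange and black knob. Next I'll measure and check these in a crop.

```bash
cat > m.py <<'E'
from h import *
im={n:np.load(n+'0.npz')['im'] for n in('top','side')};d={n:np.load(n+'0.npz')['d'] for n in('top','side')}
C={n:cloud(n,d[n]) for n in d}
hsv={n:cv2.cvtColor(im[n],cv2.COLOR_RGB2HSV) for n in im}
def mask(n,lo,hi,box):
    m=cv2.inRange(hsv[n],lo,hi)>0;b=np.zeros_like(m);x0,y0,x1,y1=[int(k/1.5) for k in box];b[y0:y1,x0:x1]=1;return m&b
def rep(t,n,m):
    P=C[n][m];P=P[~np.isnan(P[:,0])];v,u=np.nonzero(m)
    print(t,n,m.sum(),'uv',u.mean().round(1),v.mean().round(1),'lo',np.percentile(P,3,0).round(),'med',np.median(P,0).round(),'hi',np.percentile(P,97,0).round())
G=((50,90,20),(90,255,160));B=((100,120,30),(125,255,255));Rd=((0,150,90),(8,255,255));K=((0,0,0),(180,255,55))
for t,c,bt,bs in[('can',B,(140,270,210,320),(345,175,375,250)),('cap',Rd,(140,270,210,320),(345,170,375,195)),('tin',G,(235,320,290,370),(310,240,345,272)),
  ('knob',K,(575,275,620,315),(330,400,375,445)),('cup',K,(262,185,322,252),(400,230,445,275))]:
    rep(t,'top',mask('top',*c,bt));rep(t,'side',mask('side',*c,bs))
# height-based segmentation
for t,bt,zlo in[('flange',(410,295,465,350),3),('flangehub',(410,295,465,350),12),('glue',(510,310,580,370),5),('tape',(310,280,380,345),10),('purple1',(190,225,240,272),15),('purple2',(235,265,282,310),15),('knobstud',(575,275,625,320),38),('knob',(575,275,625,320),8),('caddy',(255,150,495,265),12)]:
    x0,y0,x1,y1=[int(k/1.5) for k in bt];m=np.zeros(d['top'].shape,bool);m[y0:y1,x0:x1]=1;m&=C['top'][...,2]>zlo
    if m.sum():rep(t,'top',m)
ben=C['top'][225:235,250:340];print('bench z',np.nanmedian(ben[...,2]))
E
python3 m.py; python3 - <<'E'
import sys;sys.path.insert(0,'.')
from h import *
im=np.load('top0.npz')['im']
import os;os.chdir('.');save('crop1.png',im[110:250,90:430],2.3)
s=np.load('side0.npz')['im'];save('crop2.png',s[110:300,190:350],3)
E
```

```text
can top 447 uv 118.0 197.6 lo [437. 352.  25.] med [452. 358. 135.] hi [479. 385. 168.]
can side 331 uv 239.6 143.2 lo [445. 347.  19.] med [463. 354.  97.] hi [481. 365. 161.]
cap top 34 uv 103.4 191.2 lo [450. 366. 176.] med [458. 369. 189.] hi [467. 386. 193.]
cap side 25 uv 237.7 119.7 lo [ 292.  362. -227.] med [461. 371. 186.] hi [ 471. 1795.  192.]
tin top 314 uv 174.6 229.6 lo [354. 191.  38.] med [384. 222.  42.] hi [413. 254.  46.]
tin side 62 uv 217.4 169.6 lo [358. 185.  38.] med [390. 201.  42.] hi [410. 227.  44.]
knob top 54 uv 395.0 198.8 lo [ 482. -430.   11.] med [ 496. -415.   20.] hi [ 519. -399.   32.]
knob side 125 uv 234.5 286.4 lo [ 487. -448.   10.] med [ 504. -436.   21.] hi [ 521. -425.   31.]
cup top 1133 uv 194.3 148.2 lo [584. 141.  10.] med [631. 187.  17.] hi [669. 227.  81.]
cup side 425 uv 280.6 169.8 lo [592. 141.  13.] med [629. 155.  58.] hi [664. 226.  79.]
flange top 392 uv 291.1 214.4 lo [ 411. -140.    3.] med [ 442. -108.    8.] hi [476. -76.  19.]
flangehub top 101 uv 291.4 214.0 lo [ 422. -128.   13.] med [ 443. -108.   17.] hi [463. -90.  20.]
glue top 630 uv 362.0 227.4 lo [ 374. -312.   17.] med [ 397. -284.  132.] hi [ 426. -267.  182.]
tape top 466 uv 229.1 208.2 lo [405.  26.  16.] med [451.  72.  35.] hi [495. 117.  38.]
purple1 top 494 uv 142.2 165.1 lo [538. 304.  20.] med [568. 333.  42.] hi [602. 367.  46.]
purple2 top 515 uv 171.4 191.2 lo [462. 209.  22.] med [493. 240.  42.] hi [526. 273.  46.]
knobstud top 13 uv 401.3 195.5 lo [ 498. -425.   40.] med [ 501. -421.   53.] hi [ 504. -419.   57.]
knob top 179 uv 397.0 197.7 lo [ 482. -441.   12.] med [ 499. -419.   21.] hi [ 520. -402.   54.]
caddy top 6852 uv 252.2 143.4 lo [ 566. -192.   13.] med [650.  -0.  23.] hi [750. 245.  68.]
bench z -0.931238345933366
```

View pics/crop1.png

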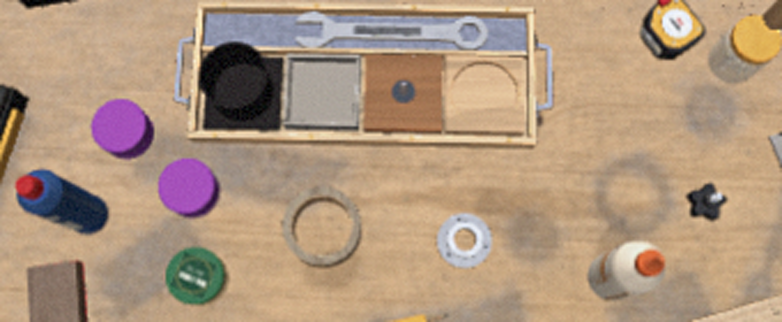

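View pics/crop2.png

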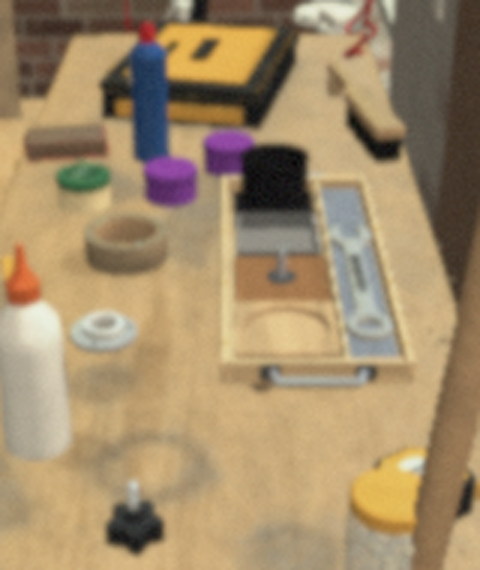

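The crops confirm it: green-lid tin by the caddy (top px 175,230), blue can with red cap, flange with bore, and knob with stud up. The caddy from left to right holds cup, bin, spindle, dish. Next come precise centres, triangulated across the two views.

```bash
cat > m2.py <<'E'
from m import *
print('-----')
def tri(a,b):
    p,r=rays('top',[a]);q,s=rays('side',[b]);r=r[0];s=s[0]
    A=np.c_[r,-s];x=np.linalg.lstsq(A,q-p,rcond=None)[0];X=p+r*x[0];Y=q+s*x[1];return ((X+Y)/2).round(1),np.linalg.norm(X-Y).round(1)
def cen(m):v,u=np.nonzero(m);return u.mean(),v.mean()
def circ(P):
    A=np.c_[2*P[:,:2],np.ones(len(P))];s=np.linalg.lstsq(A,(P[:,:2]**2).sum(1),rcond=None)[0];return s[:2].round(1),np.sqrt(s[2]+s[0]**2+s[1]**2).round(1)
def hullc(t,m,z):
    m=m.astype(np.uint8);c=max(cv2.findContours(m,0,1)[0],key=cv2.contourArea)[:,0]
    P=onz('top',cv2.convexHull(c)[:,0].astype(float),z);(x,y),r=cv2.minEnclosingCircle(np.float32(P[:,:2]));print(t,'enc',round(x,1),round(y,1),round(r,1),'fit',circ(P))
def hz(bt,lo,hi=999):
    x0,y0,x1,y1=[int(k/1.5) for k in bt];m=np.zeros(d['top'].shape,bool);m[y0:y1,x0:x1]=1;return m&(C['top'][...,2]>lo)&(C['top'][...,2]<hi)
cm=mask('top',*Rd,(140,270,210,320));cs=mask('side',*Rd,(345,170,375,195))
print('cap tri',tri(cen(cm),cen(cs)));hullc('cap z186',cm,186)
# can body x from side silhouette rows at known heights
mb=mask('side',*B,(345,175,375,250))
for v in range(130,160,8):
    u=np.nonzero(mb[v])[0];P=C['side'][v,u];k=np.nanmedian(P[:,2]);e=onz('side',[[u.min()-.5,v],[u.max()+.5,v]],k);print('can row',v,'z',k.round(),e[:,0].round(1),e[:,1].round(1))
mt=mask('top',*G,(235,320,290,370));hullc('tin z43',cv2.morphologyEx(mt.astype(np.uint8),cv2.MORPH_CLOSE,np.ones((7,7))),43)
print('tin tri',tri(cen(mt),cen(mask('side',*G,(310,240,345,272)))))
hullc('flange z8',hz((410,295,465,350),3),8);hullc('hub z17',hz((410,295,465,350),12.5),17)
st=hz((575,275,625,320),42);print('stud top',np.nanmean(C['top'][st],0).round(1))
P=C['top'][hz((575,275,625,320),8,28)];print('knob lobes cloud',np.c_[P.min(0),P.max(0)].round().tolist())
rim=hz((255,175,330,255),72);P=C['top'][rim];print('rim cloud',circ(P),np.median(P[:,2]),len(P))
sp=hz((370,195,425,252),35);P=C['top'][sp];print('spindle',P.mean(0).round(1),P.max(0).round(1),len(P),cen(sp))
P=C['side'][150:235,255:310];s=(P[...,2]>38)&(P[...,2]<70)&(P[...,1]<60)&(P[...,1]>-140)&(P[...,0]<720);Q=P[s];print('sp side',len(Q),Q.mean(0) if len(Q) else 0)
# caddy outer rim: points z 24..40 boundary
w=hz((250,150,495,265),20);c=max(cv2.findContours(w.astype(np.uint8),0,1)[0],key=cv2.contourArea)
# bin: grey low-saturation
g=hsv['top'][...,1]<35;bm=np.zeros_like(g);bm[133:168,212:250]=1
g=(g&bm).astype(np.uint8);P=onz('top',max(cv2.findContours(g,0,1)[0],key=cv2.contourArea)[:,0].astype(float),26);rr=cv2.minAreaRect(np.float32(P[:,:2]));print('bin',rr)
# front wall edge line
cl=C['top'];pts=[]
for u in range(180,320,4):
    col=cl[150:180,u];k=np.nonzero(col[:,2]>18)[0]
    if len(k):pts.append(col[k.max(),:2])
pts=np.array(pts);a=np.polyfit(pts[:,1],pts[:,0],1);print('front edge x=%.4f*y+%.1f'%tuple(a),np.std(pts[:,0]-np.polyval(a,pts[:,1])))
# dish recess floor: z 15..22 region
P=C['top'][135:168,283:318];q=P[(P[...,2]>10)];print('dish z hist',np.histogram(q[:,2],bins=[12,15,17,19,21,23,25,27,30,34]))
for z in[(14,21.5)]:
    Q=P[(P[...,2]>z[0])&(P[...,2]<z[1])];print('recess',Q.mean(0),Q.min(0),Q.max(0))
E
python3 m2.py | sed -n '/-----/,$p'
```

```text
-----
cap tri (array([457.9, 371.5, 187.8]), np.float64(0.9))
cap z186 enc 458.2 371.2 9.3 fit (array([458.3, 370.9]), np.float64(8.8))
can row 130 z 150.0 [444.3 480.9] [353.7 353.2]
can row 138 z 116.0 [443.  488.2] [353.7 353.2]
can row 146 z 80.0 [445.4 478.7] [357.4 357.1]
can row 154 z 47.0 [444.4 482.2] [352.9 352.7]
tin z43 enc 383.2 222.4 35.1 fit (array([383.5, 222.2]), np.float64(34.2))
tin tri (array([383.6, 224.1,  32.6]), np.float64(0.8))
flange z8 enc 440.8 -109.4 36.8 fit (array([ 442.2, -108.7]), np.float64(35.0))
hub z17 enc 442.5 -108.6 22.0 fit (array([ 442.4, -108.4]), np.float64(21.7))
stud top [ 500.9 -421.4   51.7]
knob lobes cloud [[479.0, 523.0], [-445.0, -398.0], [8.0, 25.0]]
rim cloud (array([629.5, 185. ]), np.float64(41.4)) 79.74931980143356 181
spindle [630.4 -24.9  48.2] [635.7 -19.6  59.6] 15 (np.float64(264.8), np.float64(147.86666666666667))
sp side 16 [633.97249745 -29.83899556  49.0184611 ]
bin ((629.8857421875, 80.1528549194336), (97.53428649902344, 97.35629272460938), 1.7919632196426392)
front edge x=-0.0139*y+565.5 0.6182667061154126
dish z hist (array([ 50, 178, 262, 124,  69, 160, 204, 100,   1]), array([12, 15, 17, 19, 21, 23, 25, 27, 30, 34]))
recess [ 635.3859624  -130.52730615   17.67657496] [ 582.36814857 -173.94843808   14.0180571 ] [685.44811363 -80.22607413  21.45661629]
```

```bash
python3 - <<'E'
from h import *
z=np.load('side0.npz');C=cloud('side',z['d'])
P=C[60:110,170:230].reshape(-1,3);P=P[(abs(P[:,0]-255)<90)&(abs(P[:,1]-597)<90)&(P[:,2]>200)]
print(len(P),np.percentile(P[:,2],[0,1,3,5]).round(),[ (k,(abs(P[:,2]-k)<5).sum()) for k in range(215,330,10)])
E
python3 -m jog '{"deltas":[[[0.0256,-0.0283,0],[0,0,0],1],[[0.0256,-0.0283,0],[0,0,0],1],[[0.0256,-0.0283,0],[0,0,0],1],[[0.0256,-0.0283,0],[0,0,0],1],[[0.0256,-0.0283,0],[0,0,0],1],[[0.0256,-0.0283,0],[0,0,0],1],[[0.0256,-0.0283,0],[0,0,0],1],[[0.0256,-0.0283,0],[0,0,0],1]]}'
```

```text
555 [243. 246. 252. 256.] [(215, np.int64(0)), (225, np.int64(0)), (235, np.int64(0)), (245, np.int64(16)), (255, np.int64(20)), (265, np.int64(26)), (275, np.int64(21)), (285, np.int64(21)), (295, np.int64(38)), (305, np.int64(40)), (315, np.int64(56)), (325, np.int64(44))]
t: 0.77
ee_pos: [461.0, 369.6, 239.1]
orientation: [-0.0, 0.2, 0.98, -0.0]
ft_force: [0.1, 0.6, 0.5]
grip_width: 85.5
grip_force: 0.0
```

```bash
python3 -m jog '{"deltas":[[[-0.001,0.001,-0.035],[0,0,0],1],[[0,0,-0.035],[0,0,0],1],[[0,0,-0.032],[0,0,0],1],[[0,0,0],[0,0,0],0],[[0,0,0],[0,0,0],0],[[0,0,0],[0,0,0],0],[[0,0,0],[0,0,0],0],[[0,0,0],[0,0,0],0]]}'
```

```text
t: 1.43
ee_pos: [460.1, 373.3, 139.3]
orientation: [0.001, 0.2, 0.98, 0.001]
ft_force: [0.5, 0.8, 3.7]
grip_width: 48.9
grip_force: 63.2
```

```bash
python3 -m jog '{"deltas":[[[0,0,0],[0,0,0],0],[[0,0,0],[0,0,0],0]]}';  python3 - <<'E'
from h import *
im,d=grab_frame('side');np.savez('s1.npz',im=im,d=d);save('s1.png',im[40:190,150:320],4)
C=cloud('side',d);P=C[60:170,190:290].reshape(-1,3);s=(abs(P[:,0]-460)<70)&(abs(P[:,1]-371)<70)&(P[:,2]>50)
h=cv2.cvtColor(im[60:170,190:290],cv2.COLOR_RGB2HSV).reshape(-1,3)
Q=P[s&((h[:,1]<90)|(h[:,2]<45))];print(len(Q),np.percentile(Q[:,2],[0,1,3,6,10,20]).round())
E
```

```text
t: 1.6
ee_pos: [460.2, 373.3, 139.2]
orientation: [0.001, 0.2, 0.98, 0.001]
ft_force: [0.5, 0.4, 8.6]
grip_width: 48.6
grip_force: 63.6
1367 [ 52.  77. 130. 154. 186. 221.]
```

View pics/s1.png

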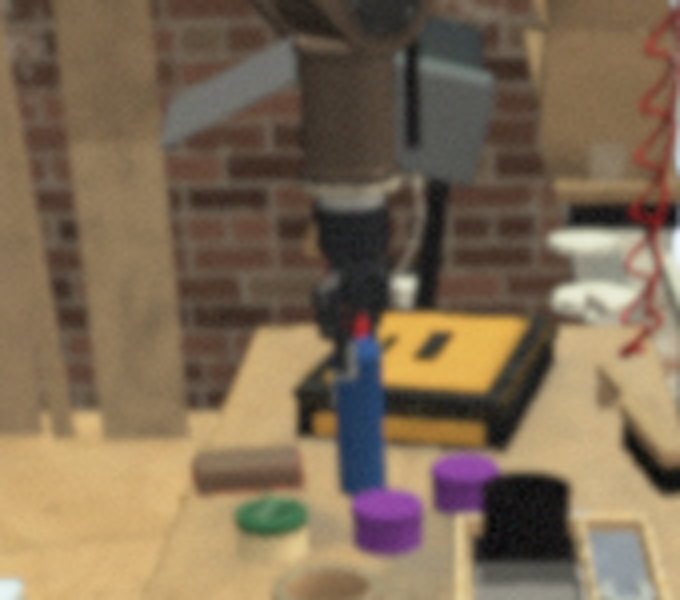

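The crop shows the fingers at about (345,360) and the can at (362,415), so the can sits off-centre in the jaws. I'll re-measure the can from the depth silhouettes.

```bash
python3 - <<'E'
from h import *
for f in('side0.npz','s1.npz'):
    z=np.load(f);C=cloud('side',z['d'])
    for zz in (40,70,100,125,150,165,185):
        s=(abs(C[...,2]-zz)<8)&(abs(C[...,0]-462)<60)&(abs(C[...,1]-365)<45)
        P=C[s]
        if len(P):print(f,zz,len(P),'x',np.percentile(P[:,0],[2,50,98]).round(),'y',np.percentile(P[:,1],[2,50,98]).round())
z=np.load('s1.npz');C=cloud('side',z['d'])
s=(C[...,2]>225)&(C[...,2]<270)&(abs(C[...,0]-462)<90)&(abs(C[...,1]-365)<90);P=C[s];print('grip body',np.percentile(P,[2,50,98],axis=0).round())
z=np.load('top0.npz');C=cloud('top',z['d'])
s=(C[...,2]>174)&(abs(C[...,0]-462)<60)&(abs(C[...,1]-365)<60);P=C[s];print('cap top',len(P),np.percentile(P,[2,50,98],axis=0).round())
s=(C[...,2]>20)&(C[...,2]<172)&(abs(C[...,0]-462)<60)&(abs(C[...,1]-365)<60);P=C[s];print('body top',len(P),np.percentile(P,[2,50,98],axis=0).round())
print(sense()['orientation'])
E
```

```text
side0.npz 40 43 x [437. 459. 484.] y [348. 354. 374.]
side0.npz 70 45 x [438. 460. 484.] y [349. 357. 367.]
side0.npz 100 43 x [439. 465. 485.] y [347. 356. 370.]
side0.npz 125 52 x [436. 460. 486.] y [347. 356. 371.]
side0.npz 150 54 x [437. 463. 486.] y [349. 358. 370.]
side0.npz 165 43 x [440. 459. 482.] y [354. 363. 380.]
side0.npz 185 28 x [450. 460. 471.] y [361. 369. 389.]
s1.npz 40 48 x [437. 464. 487.] y [343. 354. 378.]
s1.npz 70 45 x [438. 460. 484.] y [346. 354. 368.]
s1.npz 100 46 x [435. 461. 485.] y [339. 353. 368.]
s1.npz 125 48 x [436. 462. 486.] y [344. 353. 370.]
s1.npz 150 50 x [439. 463. 486.] y [333. 349. 369.]
s1.npz 165 60 x [439. 467. 482.] y [335. 355. 402.]
s1.npz 185 51 x [430. 460. 485.] y [320. 357. 402.]
grip body [[427. 307. 226.]
 [460. 341. 242.]
 [495. 423. 269.]]
cap top 102 [[448. 366. 175.]
 [458. 374. 190.]
 [472. 386. 194.]]
body top 600 [[434. 352.  26.]
 [451. 360. 128.]
 [482. 393. 169.]]
[0.00119289 0.20038967 0.97971469 0.001297  ]
```

```bash
python3 -m jog '{"deltas":[[[0,0,0.025],[0,0,0],0],[[0,0,0.04],[0,0,0],0],[[0,0,0.04],[0,0,0],0],[[0.025,-0.028,0],[0,0,0],0],[[0.025,-0.028,0],[0,0,0],0],[[0.025,-0.028,0],[0,0,0],0],[[0.025,-0.028,0],[0,0,0],0],[[0.025,-0.028,0],[0,0,0],0]]}'
```

```text
t: 2.32
ee_pos: [584.9, 230.9, 243.2]
orientation: [0.0, 0.2, 0.98, 0.0]
ft_force: [0.3, 1.3, -4.4]
grip_width: 48.5
grip_force: 62.5
```

```bash
python3 -m jog '{"deltas":[[[0.022,-0.024,0],[0,0,0],0],[[0.022,-0.024,0],[0,0,0],0],[[0,0,0],[0,0,0],0]]}'; python3 - <<'E'
from h import *
im,d=grab_frame('side');save('s2.png',im[60:210,180:350],4)
C=cloud('side',d)
for zz in range(80,200,20):
    P=C[(abs(C[...,2]-zz)<8)&(abs(C[...,0]-630)<60)&(abs(C[...,1]-175)<45)]
    if len(P):print(zz,len(P),'x',np.percentile(P[:,0],[2,50,98]).round(),'y',np.percentile(P[:,1],[2,50,98]).round())
E
```

```text
t: 2.57
ee_pos: [631.8, 179.9, 242.9]
orientation: [0.001, 0.202, 0.979, -0.0]
ft_force: [-2.0, 0.2, -3.7]
grip_width: 48.1
grip_force: 62.6
80 86 x [589. 630. 670.] y [139. 161. 219.]
100 18 x [608. 632. 653.] y [153. 162. 176.]
120 58 x [607. 628. 654.] y [152. 161. 174.]
140 58 x [607. 628. 654.] y [154. 162. 176.]
160 59 x [606. 628. 653.] y [154. 161. 175.]
180 68 x [606. 629. 656.] y [153. 160. 177.]
```

View pics/s2.png

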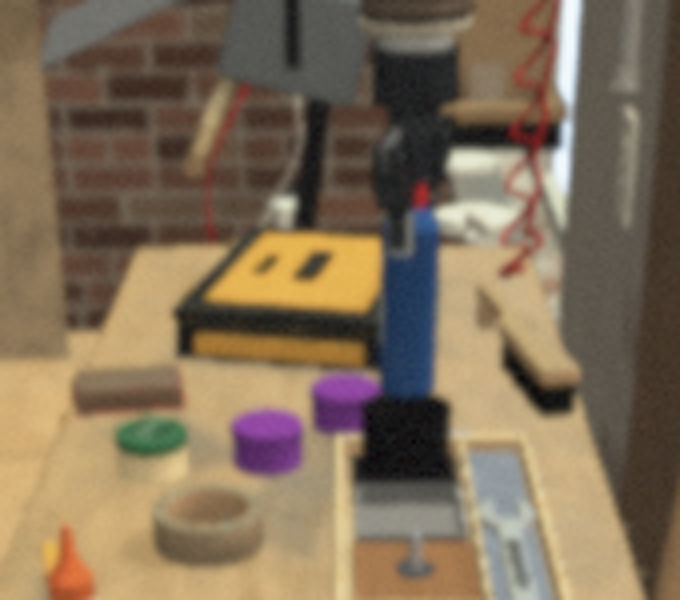

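The can is held upright over the cup (crop 410,300 above cup 405,435), with x matching and y about 4 mm short. I'll shift it and lower.

```bash
python3 -m jog '{"deltas":[[[-0.001,0.004,-0.01],[0,0,0],0],[[0,0,-0.03],[0,0,0],0],[[0,0,-0.03],[0,0,0],0],[[0,0,-0.012],[0,0,0],0],[[0,0,-0.004],[0,0,0],0],[[0,0,0],[0,0,0],0]]}'
```

```text
t: 3.12
ee_pos: [626.3, 189.2, 156.1]
orientation: [-0.001, 0.2, 0.98, -0.0]
ft_force: [0.8, -0.3, -3.9]
grip_width: 48.6
grip_force: 63.7
```

```bash
python3 -m jog '{"deltas":[[[0.002,-0.003,-0.001],[0,0,0],0],[[0,0,-0.001],[0,0,0],0],[[0,0,0],[0,0,0],0],[[0,0,0],[0,0,0],0]]}'
```

```text
t: 3.45
ee_pos: [629.6, 185.7, 155.3]
orientation: [0.001, 0.2, 0.98, 0.0]
ft_force: [-0.3, -0.4, 5.5]
grip_width: 48.5
grip_force: 64.4
```

```bash
python3 -m jog '{"deltas":[[[0,0,0],[0,0,0],0.8],[[0,0,0],[0,0,0],1],[[0,0,0],[0,0,0],1],[[0,0,0],[0,0,0],1],[[0,0,0.025],[0,0,0],1],[[0,0,0.035],[0,0,0],1],[[0,0,0.035],[0,0,0],1],[[0,0,0.01],[0,0,0],1]]}'
```

```text
t: 4.12
ee_pos: [631.1, 185.8, 264.6]
orientation: [0.003, 0.201, 0.98, 0.001]
ft_force: [1.5, 0.2, 0.7]
grip_width: 84.9
grip_force: 0.0
```

```bash
python3 -m jog '{"deltas":[[[-0.0187,-0.0294,0],[0,0,0.05],1],[[-0.0187,-0.0294,0],[0,0,0.05],1],[[-0.0187,-0.0294,0],[0,0,0.05],1],[[-0.0187,-0.0294,0],[0,0,0.05],1],[[-0.0187,-0.0294,-0.01],[0,0,0.05],1],[[-0.0187,-0.0294,-0.02],[0,0,0.05],1],[[-0.0187,-0.0294,-0.02],[0,0,0.05],1],[[-0.0187,-0.0294,-0.02],[0,0,0.055],1]]}'
```

```text
t: 4.78
ee_pos: [478.6, -51.0, 189.0]
orientation: [0.001, -0.002, 1.0, -0.0]
ft_force: [1.1, 0.1, -0.1]
grip_width: 85.9
grip_force: 0.0
```

```bash
python3 -m jog '{"deltas":[[[-0.0187,-0.0294,-0.02],[0,0,0],1],[[-0.0187,-0.0294,-0.02],[0,0,0],1],[[0,0,-0.03],[0,0,0],1],[[0,0,-0.03],[0,0,0],1],[[0,0,-0.03],[0,0,0],1],[[0,0,0],[0,0,0],0.7],[[0,0,0],[0,0,0],0.7],[[0,0,0],[0,0,0],0.7]]}'; python3 - <<'E'
from h import *
for n in('side','top'):
    im,d=grab_frame(n);np.savez(n+'3.npz',im=im,d=d)
    if n=='side':save('s3.png',im[120:270,160:330],4)
C=cloud('side',np.load('side3.npz')['d'])
P=C[(abs(C[...,0]-442)<40)&(abs(C[...,1]+108)<60)&(C[...,2]>25)];print(np.percentile(P[:,2],[0,1,3,6,10]).round())
C=cloud('top',np.load('top3.npz')['d']);P=C[(abs(C[...,0]-630)<60)&(abs(C[...,1]-185)<60)&(C[...,2]>176)];print('cap now',len(P),np.median(P,0).round(),P[:,2].max())
E
```

```text
t: 5.45
ee_pos: [442.7, -108.7, 60.4]
orientation: [0.0, -0.001, 1.0, -0.0]
ft_force: [0.3, 0.1, 0.5]
grip_width: 59.7
grip_force: 0.0
[ 57.  72.  97. 155. 186.]
  return _methods._mean(a, axis=axis, dtype=dtype,
  ret = um.true_divide(
Traceback (most recent call last):
ValueError: zero-size array to reduction operation maximum which has no identity
```

View pics/s3.png

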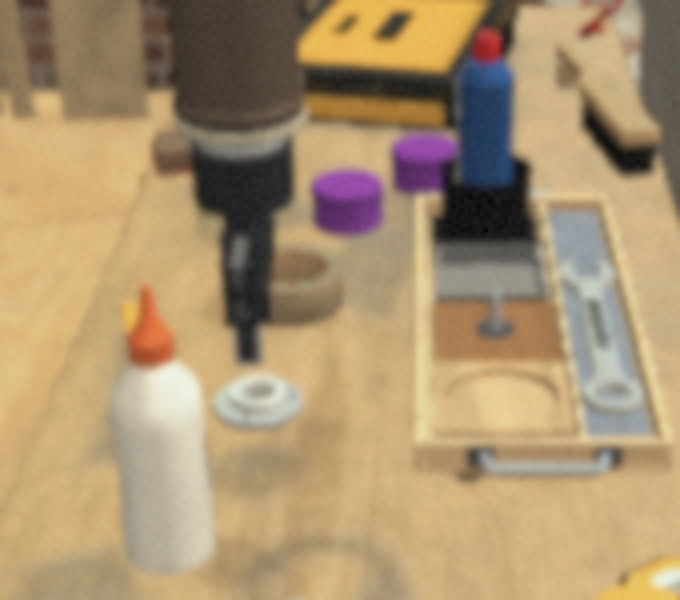

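The can now stands upright in the cup (crop 487,110 in 487,200). The gripper is over the flange (tips 247,355, hub 260,392) and clear of the tape and glue.

```bash
python3 -m jog '{"deltas":[[[0,0,-0.025],[0,0,0],0.7],[[0,0,-0.015],[0,0,0],0.7],[[0,0,-0.0045],[0,0,0],0.7],[[0,0,0],[0,0,0],0.6],[[0,0,0],[0,0,0],0],[[0,0,0],[0,0,0],0],[[0,0,0],[0,0,0],0],[[0,0,0],[0,0,0],0]]}'
```

```text
t: 6.22
ee_pos: [442.7, -108.7, 16.3]
orientation: [0.001, -0.001, 1.0, -0.0]
ft_force: [-1.9, 1.1, 4.9]
grip_width: 40.7
grip_force: 59.9
```

```bash
python3 -m jog '{"deltas":[[[0,0,0.015],[0,0,0],0],[[0,0,0.035],[0,0,0],0],[[0,0,0.04],[0,0,0],0],[[0.0317,0.0137,0],[0,0,0],0],[[0.0317,0.0137,0],[0,0,0],0],[[0.0317,0.0137,0],[0,0,0],0],[[0.0317,0.0137,0],[0,0,0],0],[[0.0317,0.0137,0],[0,0,0],0]]}'
```

```text
t: 6.88
ee_pos: [602.3, -39.2, 106.6]
orientation: [0.001, -0.001, 1.0, -0.0]
ft_force: [0.0, -1.6, -3.2]
grip_width: 40.4
grip_force: 62.2
```

```bash
python3 -m jog '{"deltas":[[[0.0317,0.0137,0],[0,0,0],0],[[0,0,0],[0,0,0],0],[[0,0,0],[0,0,0],0],[[0,0,0],[0,0,0],0]]}'; python3 - <<'E'
from h import *
for n in('side','top'):
    im,d=grab_frame(n);np.savez(n+'4.npz',im=im,d=d)
    C=cloud(n,d)
    for a,b in((82,96),(98,112)):
        P=C[(abs(C[...,0]-632)<60)&(abs(C[...,1]+26)<60)&(C[...,2]>a)&(C[...,2]<b)];print(n,a,len(P),np.percentile(P,[2,50,98],axis=0).round().tolist() if len(P) else 0)
    if n=='side':
        save('s4.png',im[130:260,230:370],5)
        # spindle column: silhouettes at several heights
        for zz in(35,42,49,56):
            P=C[(abs(C[...,0]-632)<18)&(C[...,1]>-45)&(C[...,1]<0)&(abs(C[...,2]-zz)<3.5)];print('sp',zz,len(P),P.mean(0).round(1) if len(P) else 0)
E
```

```text
t: 7.22
ee_pos: [631.8, -26.3, 105.5]
orientation: [-0.0, -0.001, 1.0, -0.0]
ft_force: [-0.8, -0.8, -3.4]
grip_width: 40.2
grip_force: 62.2
side 82 67 [[599.0, -62.0, 90.0], [633.0, -52.0, 95.0], [665.0, -10.0, 96.0]]
side 98 67 [[609.0, -60.0, 98.0], [626.0, -40.0, 105.0], [653.0, -4.0, 112.0]]
sp 35 7 [632.5 -29.3  35.2]
sp 42 5 [634.  -31.1  42.2]
sp 49 6 [634.6 -28.9  48.1]
sp 56 5 [633.2 -26.6  55.4]
top 82 0 0
top 98 0 0
```

View pics/s4.png

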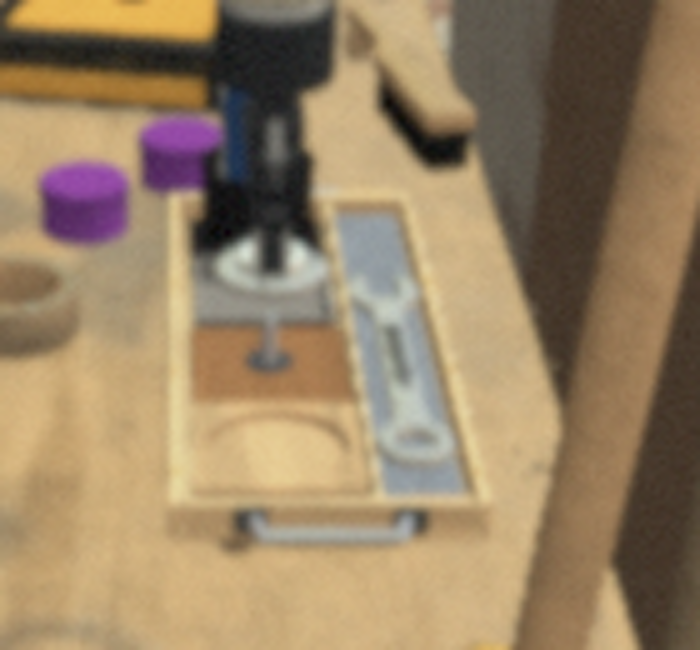

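The crop shows the flange level at (270,265), directly above the spindle (268,335). The depths agree to about 1.5 mm, so I'll lower it.

```bash
python3 -m jog '{"deltas":[[[0.001,0,-0.025],[0,0,0],0],[[0,0,-0.015],[0,0,0],0],[[0,0,-0.012],[0,0,0],0],[[0,0,-0.006],[0,0,0],0],[[0,0,0],[0,0,0],0],[[0,0,0],[0,0,0],0]]}'
```

```text
t: 7.82
ee_pos: [633.3, -26.7, 47.1]
orientation: [-0.0, -0.0, 1.0, 0.0]
ft_force: [0.5, -0.4, -2.1]
grip_width: 40.3
grip_force: 62.2
```

```bash
python3 -m jog '{"deltas":[[[0,0,-0.004],[0,0,0],0],[[0,0,-0.002],[0,0,0],0],[[0,0,0],[0,0,0],0],[[0,0,0],[0,0,0],0]]}'
```

```text
t: 8.15
ee_pos: [634.1, -26.6, 42.3]
orientation: [0.001, -0.001, 1.0, -0.0]
ft_force: [-2.9, 0.1, 12.9]
grip_width: 40.4
grip_force: 63.7
```

```bash
python3 -m jog '{"deltas":[[[0,0,0.001],[0,0,0],0.8],[[0,0,0],[0,0,0],0.8],[[0,0,0],[0,0,0],0.8],[[0,0,0.02],[0,0,0],0.8],[[0,0,0.04],[0,0,0],1],[[0,0,0.04],[0,0,0],1],[[-0.025,0.025,0],[0,0,0],1],[[-0.025,0.025,0],[0,0,0],1]]}'
```

```text
t: 8.82
ee_pos: [585.5, 23.1, 144.4]
orientation: [0.003, 0.0, 1.0, -0.0]
ft_force: [-0.5, 0.6, -1.6]
grip_width: 85.1
grip_force: 0.0
```

```bash
python3 -m jog '{"deltas":[[[-0.025,0.025,0],[0,0,0],1],[[-0.025,0.025,0],[0,0,0],1],[[-0.025,0.025,0],[0,0,0],1],[[-0.025,0.025,0],[0,0,0],1],[[-0.025,0.025,0],[0,0,0],1],[[-0.025,0.025,0],[0,0,0],1],[[-0.025,0.025,0],[0,0,0],1],[[-0.025,0.024,0],[0,0,0],1]]}'; python3 -m jog '{"deltas":[[[0,0,-0.03],[0,0,0],1],[[0,0,0],[0,0,0],1],[[0,0,0],[0,0,0],1]]}';python3 - <<'E'
from h import *
for n in('side','top'):
    im,d=grab_frame(n);np.savez(n+'5.npz',im=im,d=d);C=cloud(n,d)
    P=C[(abs(C[...,0]-383)<60)&(abs(C[...,1]-222)<60)&(C[...,2]>36)&(C[...,2]<50)];print(n,'tin',len(P),np.percentile(P,[2,50,98],axis=0).round().tolist() if len(P) else 0)
    P=C[(abs(C[...,0]-633)<50)&(abs(C[...,1]+26)<50)&(C[...,2]>29)];print(n,'flange',len(P),np.percentile(P,[2,50,98],axis=0).round().tolist())
    save(n+'5.png',im[90:260,90:350] if n=='top' else im[100:260,170:370],3)
E
```

```text
t: 9.48
ee_pos: [382.2, 223.5, 142.0]
orientation: [0.0, -0.0, 1.0, 0.0]
ft_force: [1.3, 0.3, 0.9]
grip_width: 85.7
grip_force: 0.0
t: 9.73
ee_pos: [382.7, 222.3, 111.4]
orientation: [-0.001, -0.001, 1.0, -0.001]
ft_force: [1.1, 0.4, 1.1]
grip_width: 85.4
grip_force: 0.0
side tin 124 [[353.0, 184.0, 37.0], [386.0, 214.0, 42.0], [417.0, 248.0, 45.0]]
side flange 202 [[605.0, -62.0, 29.0], [634.0, -39.0, 35.0], [667.0, -8.0, 52.0]]
top tin 207 [[351.0, 189.0, 38.0], [367.0, 218.0, 42.0], [393.0, 251.0, 46.0]]
top flange 395 [[601.0, -58.0, 29.0], [631.0, -25.0, 34.0], [668.0, 10.0, 50.0]]
```

View pics/side5.png

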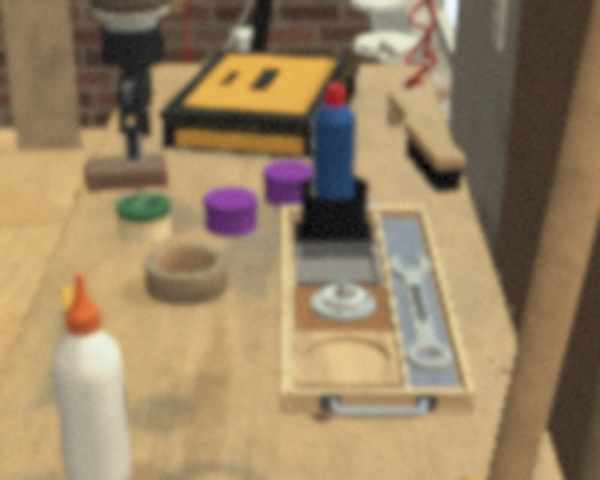

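The flange is seated on the block over the spindle (crop 343,300). The gripper is above the green tin (143,210), so I'll descend and grip.

```bash
python3 -m jog '{"deltas":[[[0.001,0.001,-0.035],[0,0,0],1],[[0,0,-0.035],[0,0,0],1],[[0,0,-0.01],[0,0,0],1],[[0,0,-0.008],[0,0,0],1],[[0,0,0],[0,0,0],0],[[0,0,0],[0,0,0],0],[[0,0,0],[0,0,0],0],[[0,0,0],[0,0,0],0]]}'
```

```text
t: 10.5
ee_pos: [385.3, 223.7, 24.9]
orientation: [0.001, -0.0, 1.0, 0.0]
ft_force: [0.4, 0.3, -3.3]
grip_width: 68.1
grip_force: 68.0
```

```bash
python3 -m jog '{"deltas":[[[0,0,0.016],[0,0,0],0],[[0,0,0.035],[0,0,0],0],[[0,0,0.035],[0,0,0],0],[[0.0208,-0.0296,0],[0,0,0],0],[[0.0208,-0.0296,0],[0,0,0],0],[[0.0208,-0.0296,0],[0,0,0],0],[[0.0208,-0.0296,0],[0,0,0],0],[[0.0208,-0.0296,0],[0,0,0],0]]}'
```

```text
t: 11.17
ee_pos: [489.5, 73.9, 111.0]
orientation: [0.001, -0.001, 1.0, 0.0]
ft_force: [0.7, 1.2, -2.9]
grip_width: 67.6
grip_force: 69.8
```

```bash
python3 -m jog '{"deltas":[[[0.0208,-0.0296,0],[0,0,0],0],[[0.0208,-0.0296,0],[0,0,0],0],[[0.0208,-0.0296,0],[0,0,0],0],[[0.0208,-0.0296,0],[0,0,0],0],[[0.0208,-0.0296,0],[0,0,0],0],[[0.0208,-0.0296,0],[0,0,0],0],[[0.0208,-0.0296,0],[0,0,0],0]]}';python3 -m jog '{"deltas":[[[0,0,0],[0,0,0],0],[[0,0,0],[0,0,0],0]]}';python3 - <<'E'
from h import *
for n in('side','top'):
    im,d=grab_frame(n);np.savez(n+'6.npz',im=im,d=d);C=cloud(n,d)
    P=C[(abs(C[...,0]-634)<60)&(abs(C[...,1]+132)<60)&(C[...,2]>92)&(C[...,2]<115)];print(n,'tin',len(P),np.percentile(P,[2,50,98],axis=0).round().tolist() if len(P) else 0)
im=np.load('side6.npz')['im'];save('s6.png',im[140:280,230:370],4)
E
```

```text
t: 11.75
ee_pos: [634.8, -133.6, 110.9]
orientation: [0.0, -0.0, 1.0, -0.0]
ft_force: [0.4, 0.1, -2.5]
grip_width: 67.9
grip_force: 69.8
t: 11.92
ee_pos: [634.9, -133.6, 110.5]
orientation: [0.001, 0.001, 1.0, -0.0]
ft_force: [-1.0, 1.6, -2.6]
grip_width: 67.7
grip_force: 70.0
side tin 146 [[600.0, -175.0, 92.0], [629.0, -163.0, 102.0], [665.0, -142.0, 113.0]]
top tin 0 0
```

View pics/s6.png

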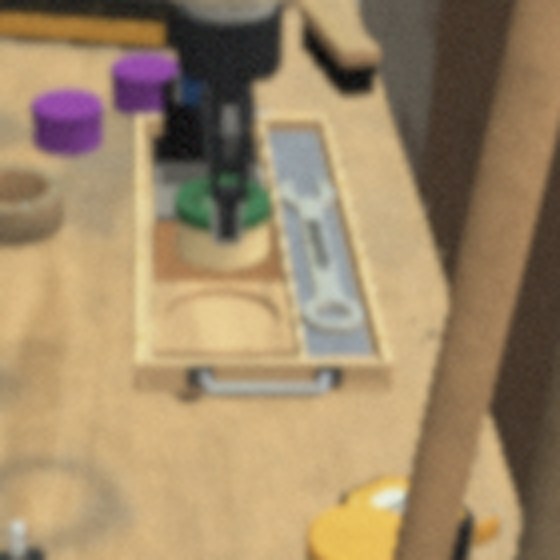

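The tin is held level at crop (225,225), with the dish recess at (225,315). The x positions agree, so I'll lower it.

```bash
python3 -m jog '{"deltas":[[[0,0.001,-0.03],[0,0,0],0],[[0,0,-0.02],[0,0,0],0],[[0,0,-0.009],[0,0,0],0],[[0,0,-0.004],[0,0,0],0],[[0,0,-0.003],[0,0,0],0],[[0,0,-0.002],[0,0,0],0],[[0,0,0],[0,0,0],0],[[0,0,0],[0,0,0],0]]}'
```

```text
t: 12.68
ee_pos: [634.6, -130.7, 42.8]
orientation: [0.001, -0.001, 1.0, -0.0]
ft_force: [-0.7, 0.5, -3.3]
grip_width: 67.8
grip_force: 70.1
```

```bash
python3 -m jog '{"deltas":[[[0,0,-0.0015],[0,0,0],0],[[0,0,-0.001],[0,0,0],0],[[0,0,0],[0,0,0],0],[[0,0,0],[0,0,0],0]]}'
```

```text
t: 13.02
ee_pos: [634.7, -130.8, 42.5]
orientation: [0.001, -0.001, 1.0, -0.0]
ft_force: [-11.6, 3.2, 39.4]
grip_width: 67.9
grip_force: 74.9
```

```bash
python3 -m jog '{"deltas":[[[0,0,0.002],[0,0,0],0],[[0,0,0],[0,0,0],1],[[0,0,0],[0,0,0],1],[[0,0,0],[0,0,0],1],[[0,0,0.02],[0,0,0],1],[[0,0,0.04],[0,0,0],1],[[0,0,0.04],[0,0,0],1]]}'
```

```text
t: 13.6
ee_pos: [632.8, -130.4, 140.9]
orientation: [-0.002, -0.001, 1.0, 0.0]
ft_force: [1.3, -0.5, -1.5]
grip_width: 85.4
grip_force: 0.0
```

```bash
python3 -m jog '{"deltas":[[[-0.01,-0.022,0],[0,0,-0.12],1],[[-0.01,-0.022,0],[0,0,-0.12],1],[[-0.01,-0.022,0],[0,0,-0.12],1],[[-0.01,-0.022,0],[0,0,-0.12],1],[[-0.01,-0.022,0],[0,0,-0.12],1],[[-0.01,-0.022,0],[0,0,-0.12],1],[[-0.01,-0.022,0],[0,0,-0.12],1],[[-0.01,-0.022,0],[0,0,-0.12],1]]}'; python3 -m jog '{"deltas":[[[-0.01,-0.022,0],[0,0,-0.12],1],[[-0.01,-0.022,0],[0,0,-0.12],1],[[-0.01,-0.022,0],[0,0,-0.12],1],[[-0.01,-0.022,0],[0,0,-0.12],0.6],[[-0.013,-0.026,0],[0,0,-0.12],0.6],[[0,0,-0.02],[0,0,0],0.6],[[0,0,0],[0,0,0],0.6],[[0,0,0],[0,0,0],0.6]]}'; python3 - <<'E'
from h import *
for n in('side','top'):
    im,d=grab_frame(n);np.savez(n+'7.npz',im=im,d=d);C=cloud(n,d)
    P=C[(abs(C[...,0]-501)<30)&(abs(C[...,1]+421)<40)&(C[...,2]>38)&(C[...,2]<62)];print(n,'stud',len(P),P.mean(0).round(1) if len(P) else 0)
    P=C[(abs(C[...,0]-634)<60)&(abs(C[...,1]+132)<50)&(C[...,2]>52)&(C[...,2]<75)];print(n,'tin',len(P),np.percentile(P,[2,50,98],axis=0).round().tolist() if len(P) else 0)
im=np.load('side7.npz')['im'];save('s7.png',im[140:310,200:370],3.5)
print(sense()['joints'])
E
```

```text
t: 14.27
ee_pos: [553.4, -307.7, 141.1]
orientation: [-0.0, 0.464, 0.886, -0.0]
ft_force: [0.5, -0.1, 0.4]
grip_width: 85.4
grip_force: 0.0
t: 14.93
ee_pos: [500.2, -420.1, 120.3]
orientation: [-0.001, 0.703, 0.711, 0.0]
ft_force: [0.4, 0.4, 0.3]
grip_width: 51.5
grip_force: 0.0
side stud 20 [ 503.1 -426.2   49.2]
side tin 263 [[601.0, -168.0, 53.0], [633.0, -140.0, 60.0], [666.0, -101.0, 63.0]]
top stud 0 0
top tin 0 0
[-7.43756367e-01  6.12678362e-01  1.68711649e+00  1.90356006e-04
  8.42161879e-01 -7.57371212e-01]
```

View pics/s7.png

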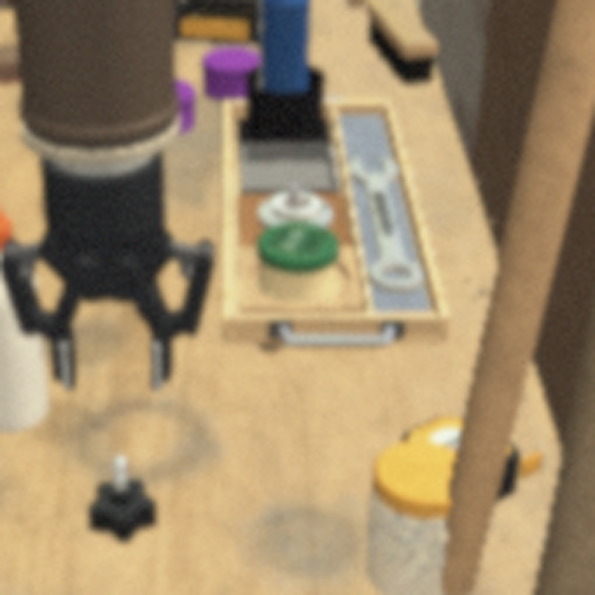

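The tin lies level in the recess (crop 298,265). The open fingers are over the knob, whose stud is at (122,470) pointing up, and the glue bottle is clear.

```bash
python3 -m jog '{"deltas":[[[0.001,0,-0.035],[0,0,0],0.6],[[0,0,-0.035],[0,0,0],0.6],[[0,0,-0.015],[0,0,0],0.6],[[0,0,-0.004],[0,0,0],0.6],[[0,0,0],[0,0,0],0.2],[[0,0,0],[0,0,0],0],[[0,0,0],[0,0,0],0],[[0,0,0],[0,0,0],0]]}'; python3 -m jog '{"deltas":[[[0,0,0],[0,0,0],0],[[0,0,0],[0,0,0],0]]}'
```

```text
t: 15.7
ee_pos: [503.0, -421.3, 34.2]
orientation: [0.001, 0.703, 0.711, 0.0]
ft_force: [1.1, 1.6, 7.2]
grip_width: 13.7
grip_force: 58.5
t: 15.87
ee_pos: [503.0, -421.3, 34.2]
orientation: [0.001, 0.703, 0.711, 0.0]
ft_force: [-0.3, 2.2, 7.7]
grip_width: 14.1
grip_force: 58.5
```

```bash
python3 -m jog '{"deltas":[[[0,0,0.02],[0,0,0],0],[[0,0,0.035],[0,0,0],0],[[0,0,0.035],[0,0,0],0],[[0.0092,0.0358,0],[0,0,0],0],[[0.0092,0.0358,0],[0,0,0],0],[[0.0092,0.0358,0],[0,0,0],0],[[0.0092,0.0358,0],[0,0,0],0],[[0.0092,0.0358,0],[0,0,0],0]]}'
```

```text
t: 16.53
ee_pos: [548.5, -240.4, 123.6]
orientation: [0.001, 0.703, 0.711, 0.0]
ft_force: [1.0, 0.3, -0.5]
grip_width: 13.5
grip_force: 58.6
```

```bash
python3 -m jog '{"deltas":[[[0.0092,0.0358,0],[0,0,0],0],[[0.0092,0.0358,0],[0,0,0],0],[[0.0092,0.0358,0],[0,0,0],0],[[0.0092,0.0358,0],[0,0,0],0],[[0.0092,0.0358,0],[0,0,0],0],[[0.0092,0.0358,0],[0,0,0],0],[[0.0092,0.0358,0],[0,0,0],0]]}';python3 -m jog '{"deltas":[[[0.0092,0.0358,0],[0,0,0],0],[[0.0092,0.0338,0],[0,0,0],0],[[0,0,0],[0,0,0],0],[[0,0,0],[0,0,0],0]]}';python3 - <<'E'
from h import *
im,d=grab_frame('side');np.savez('side8.npz',im=im,d=d);C=cloud('side',d);save('s8.png',im[110:260,230:370],4)
P=C[(abs(C[...,0]-630)<45)&(abs(C[...,1]-80)<50)&(C[...,2]>84)&(C[...,2]<112)];print('knob',len(P),np.percentile(P,[2,50,98],axis=0).round().tolist())
print(sense()['joints'])
E
```

```text
t: 17.12
ee_pos: [613.0, 10.8, 123.5]
orientation: [0.001, 0.703, 0.711, 0.001]
ft_force: [0.8, -0.3, -1.1]
grip_width: 13.9
grip_force: 58.6
t: 17.45
ee_pos: [631.4, 80.6, 123.2]
orientation: [0.001, 0.702, 0.712, 0.001]
ft_force: [-0.2, -0.4, -0.8]
grip_width: 13.8
grip_force: 58.7
knob 99 [[609.0, 53.0, 91.0], [633.0, 65.0, 103.0], [654.0, 88.0, 112.0]]
[ 7.72808200e-02  5.88983909e-01  1.73225383e+00 -2.00117991e-04
  8.19438046e-01  6.36952299e-02]
```

View pics/s8.png

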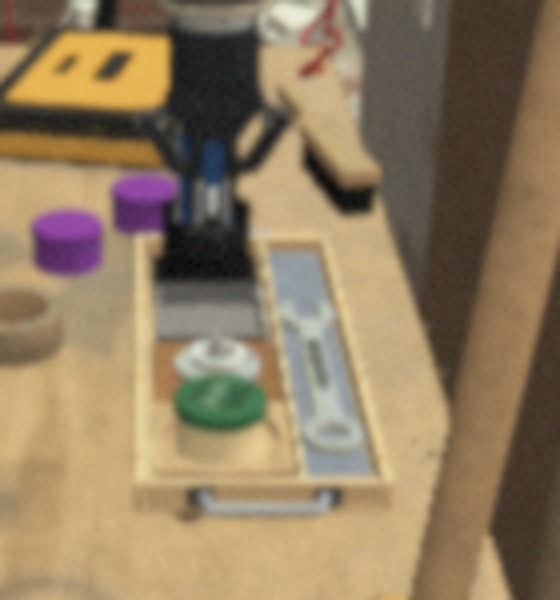

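The knob is held level with its stud up, over the bin (crop 208,230, bin 210,310). I'll lower it and stop just on contact.

```bash
python3 -m jog '{"deltas":[[[0,0,-0.035],[0,0,0],0],[[0,0,-0.025],[0,0,0],0],[[0,0,-0.01],[0,0,0],0],[[0,0,-0.004],[0,0,0],0],[[0,0,-0.002],[0,0,0],0],[[0,0,0],[0,0,0],0],[[0,0,0],[0,0,0],0]]}'
```

```text
t: 18.08
ee_pos: [631.6, 78.3, 47.6]
orientation: [0.001, 0.703, 0.711, 0.001]
ft_force: [0.8, 0.1, -0.9]
grip_width: 14.1
grip_force: 58.7
```

```bash
python3 -m jog '{"deltas":[[[0,0,-0.0015],[0,0,0],0],[[0,0,-0.001],[0,0,0],0],[[0,0,0],[0,0,0],0],[[0,0,0],[0,0,0],0]]}'
```

```text
t: 18.42
ee_pos: [631.8, 78.5, 46.0]
orientation: [0.001, 0.703, 0.711, 0.001]
ft_force: [-5.7, -2.5, 21.4]
grip_width: 14.1
grip_force: 61.4
```

```bash
python3 -m jog '{"deltas":[[[0,0,0.0012],[0,0,0],0],[[0,0,0],[0,0,0],0.45],[[0,0,0],[0,0,0],0.45],[[0,0,0],[0,0,0],0.45],[[0,0,0.01],[0,0,0],0.45],[[0,0,0.03],[0,0,0],0.45],[[0,0,0.04],[0,0,0],0.45],[[0,0,0.04],[0,0,0],0.45]]}'; python3 -m jog '{"deltas":[[[0,0,0.04],[0,0,0],0.45],[[-0.02,0,0.03],[0,0,0],0.45],[[-0.04,0,0],[0,0,0],0.45],[[-0.04,0,0],[0,0,0],0.45],[[-0.04,0,0],[0,0,0],0.45],[[-0.03,0,0],[0,0,0],0.45],[[0,0,0],[0,0,0],0.45],[[0,0,0],[0,0,0],0.45]]}'; python3 - <<'E'
from h import *
im,d=grab_frame('side');C=cloud('side',d);a=im[120:300,180:360]
t,dt=grab_frame('top');T=cloud('top',dt)
save('fin.png',np.hstack([a,t[90:270,90:310]]),2)
for n,x,y,lo in(('can',629,185,150),('flange',633,-26,28),('tin',634,-132,50),('knob',631,79,40)):
  for k,Q in(('side',C),('top',T)):
    P=Q[(abs(Q[...,0]-x)<40)&(abs(Q[...,1]-y)<40)&(Q[...,2]>lo)&(Q[...,2]<215)];print(n,k,len(P),np.percentile(P,[2,50,98],axis=0).round().tolist() if len(P) else 0)
E
```

```text
t: 19.08
ee_pos: [629.9, 78.5, 166.2]
orientation: [-0.001, 0.703, 0.711, -0.001]
ft_force: [2.0, 0.9, 0.9]
grip_width: 38.6
grip_force: 0.0
t: 19.75
ee_pos: [459.6, 78.6, 236.0]
orientation: [0.0, 0.703, 0.711, 0.0]
ft_force: [0.4, -0.4, 0.4]
grip_width: 38.5
grip_force: 0.0
can side 199 [[603.0, 161.0, 151.0], [628.0, 175.0, 174.0], [653.0, 191.0, 208.0]]
can top 0 0
flange side 170 [[602.0, -53.0, 29.0], [634.0, -33.0, 36.0], [667.0, -5.0, 54.0]]
flange top 413 [[600.0, -59.0, 28.0], [631.0, -26.0, 34.0], [667.0, 8.0, 48.0]]
tin side 279 [[601.0, -169.0, 51.0], [633.0, -142.0, 60.0], [667.0, -102.0, 63.0]]
tin top 474 [[599.0, -162.0, 56.0], [631.0, -129.0, 61.0], [664.0, -98.0, 65.0]]
knob side 23 [[624.0, 63.0, 41.0], [631.0, 72.0, 45.0], [638.0, 81.0, 68.0]]
knob top 0 0
```

View pics/fin.png

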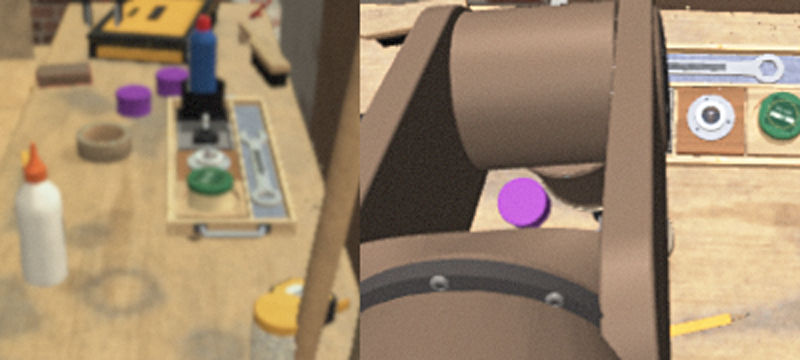

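All four are seated:
- **Can:** upright at (203,60), top at 208 mm.
- **Knob:** stud up at (207,125), top at 67–68 mm.
- **Flange:** on the spindle at (208,158).
- **Tin:** in the recess at (210,183), top at 61 mm.

The glue bottle and tape roll are untouched.

```bash
python3 -c "from cell import sign_off;print(sign_off())"
```

```text
the job is handed in; nothing more can be done
None
```

The caddy is packed and handed in at about 20 s of the 115 s: can, flange, wax tin and knob each seated in its insert, with the glue bottle and tape roll left where they stood.

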